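Put the mixed-up canister lids back on their own canisters

ROBOT

A 7-joint arm with a two-finger parallel gripper is mounted at the origin on a cart in front of the work surface, level with it; the furniture and walls round the work are solid. World frame = base frame: x ahead of the robot, y to its left, z up, the work surface at z = 0. Lengths are in m, angles in rad, forces in N, time in s.
With the tool pointing down it reaches from about 0.35 to 0.9 m from the base axis. Payload 8.1 kg.
Tool frame: the origin (TCP) lies at the very end of the fingers, on their centre line; the grasp point (between the pads) lies 19 mm behind it (arm.tcp_to_grasp is the z of the grasp point in the tool frame, in m); z points along the fingers, y is the line along which they close (so a half turn about z gives the same grasp; the last joint's range is limited). The gripper opens to 92 mm and grips with 3 to 60 N. Pads are 19 mm wide; open, the fingers measure 130 mm over their backs; the gripper's body (75 mm by 190 mm) begins 47 mm behind the grasp point.
Start: joints at [1.046, 0.434, 0.025, 1.573, -0.012, 1.134, -0.075], TCP at [0.256, -0.57, 0.227] pointing down, gripper open.
Joint ranges: [-2.62, 2.62], [-0.44, 2.09], [-1.27, 1.32], [0.08, 2.57], [-1.32, 4.46], [0.12, 2], [-2.74, 2.74]. Speed limits (rad/s): [2.22, 2.22, 3.01, 3.01, 3.14, 3.14, 3.14].

INTERFACE

Orientations are given as a rotation vector (axis times angle).
In Python, from cell import readout, vision, sign_off, arm gives the robot as it stands. The module is installed in compiled form; this text tells all that it offers.
- The arm moves only by the shell command python3 -m creep 'ROWS' [FORCE]. ROWS is JSON, a list of rows, each a list of 5 numbers: the shift along the tool's x, y, z in units of 4 cm (1.0 is 4 cm), then the turn about the tool's z in units of 4 degrees (1.0 is 4 degrees), then the opening, from 0 (shut) to 1 (fully open). A call has 1 to 12 rows; each row shifts and turns the commanded pose from where the row before left it, along the tool's axes as they then stand; what a row does not reach is not made up. A row lasts 1/8 s, in which the tool goes at most 62.5 mm and 10.7 degrees, less where a joint would pass 70% of its speed; a pose out of reach is approached as far as the arm can. A call with a number of a shift or a turn outside -1 to 1 is refused whole. A call with a gripper value outside its range is refused whole. The fingers move at their own pace and stop on an object; FORCE is the grip in N (left out, the last holds). Time passes only in rows, so rows that do not move let the fingers close. It gives the time, the measured TCP pose, the force, the opening and the grip force at its end, in the units of the state.
- readout.observe(): the state, without advancing time (a new reading comes with each control period).
- vision.get_image(name): name is "side" or "top"; returns a dict with "pixels" (400x640x3 uint8, blue, green, red), "z_map" (400x640 float32, m along the optical axis (not along the pixel's ray), 0 where there is no reading), "camera_matrix" (3x3 intrinsics, pixels), "k1" (the pictures are not rectified: a ray, as slopes to the right and down, at radius r is drawn at 1 + k1 r^2 times it, then the intrinsics apply), "position" and "rotation" of the camera in the world. Camera axes: x right, y up, looking along -z (the intrinsics and any distortion apply to the point x, -y, -z); pixel columns grow to the right and rows downward; lengths in m; the calibration is good to about 2 mm. A picture is of the moment at which its call begins.
- sign_off(): hands the job in; it is judged then, once.
The state is a dict: "clock": time; "joints": joint angles; "dq": joint speeds; "joint_efforts": joint torques, N m; "position": TCP position; "ee_rot": TCP orientation; "force": force on the tool from outside, world axes, zero at the start; "ft_torque": the same for the moment, N m; "width": opening from 0.0 (shut) to 1.0 (fully open); "gripper_force": force on a finger pad.
Only numpy, scipy, OpenCV 4.12 (cv2) and the standard library are available. Lean on these libraries where they do the work, as an engineer would, in place of code of your own. Each camera call takes 0.05 s, during which the arm holds its last target. There are 200 camera calls.

TASK

The lids of the three stoneware canisters standing at the front of the worktop have been mixed up: put each back on its own canister so that it sits level and fully home, the small stoneware lid on the small canister, the wooden lid on the middle-sized one and the large stoneware lid on the tall one. The bare wooden trivet beside them is free for setting a lid aside on the way. Lower the lids gently rather than dropping them, and leave the salt shaker, the preserve jar and the tin behind them where they stand.

Things in the scene. Friction and masses are not known exactly. Their poses are not given: they have to be found in the camera images.
- small_lid: Small speckled stoneware lid, domed, 123 mm across, 65 mm tall, about 0.16 kg; belongs on small_canister, starts on middle_canister. Origin: centre of its underside, z up. The dome is 30 mm high; over it stands an arched handle, 71 mm long and 13 mm thick, top at 65 mm; it runs along the direction 55 deg counter-clockwise from the lid's x. Grip across it.
- large_lid: Large speckled stoneware lid, same shape, 142 mm across, 70 mm tall, about 0.24 kg; belongs on tall_canister, starts on small_canister (it overhangs it). Origin: centre of its underside, z up. The dome is 36 mm high; arched handle 77 mm long and 15 mm thick, top at 70 mm, running along the direction 55 deg counter-clockwise from the lid's x. Grip across it.
- wooden_lid: Turned light-wood lid, about 0.16 kg; belongs on middle_canister, starts on tall_canister. Disc 133 mm across, its top 23 mm above the origin; round knob 40 mm across from 37 to 55 mm, on a thinner neck. Origin: centre of the underside of its plug, z up; the plug is 97 mm across and 9 mm deep and drops into the canister's mouth (6 mm play all round on the middle canister).
- small_canister: Small beige stoneware canister, 135 mm across its belly, 107 mm tall, rim 117 mm across; full and heavy, does not move. Origin: centre of its underside, z up. Its own small_lid, when home, has its origin 104 mm above the canister's origin, on the canister's axis.
- middle_canister: Middle-sized beige stoneware canister, 145 mm across its belly, 134 mm tall, rim 126 mm across, mouth 110 mm; full and heavy, does not move. Origin: centre of its underside, z up. Its wooden_lid, when home, has its origin 125 mm above the canister's origin, on the canister's axis.
- tall_canister: Tall beige stoneware canister, 155 mm across its belly, 167 mm tall, rim 135 mm across; full and heavy, does not move. Origin: centre of its underside, z up. Its own large_lid, when home, has its origin 164 mm above the canister's origin, on the canister's axis.
- trivet: Round flat wooden trivet on the worktop, 103 mm across and 12 mm high, bare at the start, does not move; stands in one row with the canisters (any of the four places) with room for any lid. A lid set on it has its origin 11.5 mm above the trivet's origin. Origin: centre of its underside.
- salt_shaker: Bystander behind the row: salt shaker of glass with a grey domed cap, 44 mm across, 90 mm tall. Origin: centre of its underside.
- preserve_jar: Bystander behind the row: jar of red preserve with a yellow cap, 71 mm across, 110 mm tall. Origin: centre of its underside. Wall cabinets hang over the bystanders, their fronts 0.57 m ahead of the robot's base axis, their undersides 0.53 m above the worktop: swing the arm round drawn back from them.
- flat_tin: Bystander behind the row: flat food tin with a turquoise label, 86 mm across, 40 mm tall. Origin: centre of its underside.

How it is judged:
At the end, for the whole second after the job is handed in: Each lid rests on its own canister: small lid on small, wooden on middle, large on tall canister; centred within 10 mm, at its seated height within 4 mm, level within 0.09 rad, released and at rest (horizontal distance between small_lid and small_canister below 0.01 m and z of small_lid in the frame of small_canister between 0.1002 and 0.1082 m and angle between each of small_lid, wooden_lid, large_lid's own z axis and vertical below 0.09 rad and linear speed of each of small_lid, wooden_lid, large_lid below 0.02 m/s and angular speed of each of small_lid, wooden_lid, large_lid below 0.2 rad/s and horizontal distance between wooden_lid and middle_canister below 0.01 m and z of wooden_lid in the frame of middle_canister between 0.121 and 0.129 m and horizontal distance between large_lid and tall_canister below 0.01 m and z of large_lid in the frame of tall_canister between 0.1604 and 0.1684 m); the robot touches nothing.
It fails at once if a lid is dropped (faster than 0.5 m/s with no finger on it, a free fall of about 13 mm) ((linear speed of small_lid above 0.5 m/s and contact force between the fingers and small_lid below 0.05 N) or (linear speed of wooden_lid above 0.5 m/s and contact force between the fingers and wooden_lid below 0.05 N) or (linear speed of large_lid above 0.5 m/s and contact force between the fingers and large_lid below 0.05 N)).
It fails at once if the salt shaker, the preserve jar or the tin is shoved more than 30 mm from where it stood (distance of any of salt_shaker, preserve_jar, flat_tin from where it was at the start of the episode above 0.03 m).
It also fails if it takes over 131 s, if anything falls off the work surface, if the arm or the gripper's body presses on something with over 40 N, if the wrist force passes 120 N, or if a joint passes its speed limit or range.

## Working session

There is one attempt and no reset: what is moved stays moved. The work goes in short steps, Python scripts to look and compute and a shell command to move; the robot and the scene stay as the last step left them, time stands still between calls to the robot, and variables do not carry over. Pictures are saved under pics/ and viewed, at most 14 in all, crops included, and the job is handed in when it is done.

```bash
mkdir -p pics
cat > h.py <<'E'
import numpy as np, cv2
from cell import readout, vision
def grab(n,f=None):
    d=vision.get_image(n)
    if f: cv2.imwrite('pics/'+f,d["pixels"])
    return d
def cloud(d):
    K=np.array(d["camera_matrix"],float);h,w=d["z_map"].shape
    u,v=np.meshgrid(np.arange(w),np.arange(h))
    p=cv2.undistortPoints(np.stack([u,v],-1).reshape(-1,1,2).astype(float),K,np.array([d["k1"],0,0,0.])).reshape(h,w,2)
    z=d["z_map"]; c=np.stack([p[...,0]*z,-p[...,1]*z,-z],-1)
    R=np.array(d["rotation"],float)
    if R.shape!=(3,3): R=cv2.Rodrigues(R)[0]
    W=c@R.T+np.array(d["position"]); W[z==0]=np.nan
    return W
E
python3 - <<'E'
from h import *
print(readout.observe())
for n in("top","side"):
    d=grab(n,n+"0.png");print(n,d["position"],d["rotation"],d["camera_matrix"],d["k1"],arm_ if 0 else "")
    np.save(n+"0.npy",cloud(d))
E
```

```text
{'clock': 0.0, 'joints': array([ 1.04644801,  0.43519142,  0.02497121,  1.57411611, -0.01157478,
        1.13399998, -0.07509748]), 'dq': array([-0.00110871,  0.00084814,  0.00057995, -0.00221999,  0.00224664,
       -0.00162755, -0.00109055]), 'joint_efforts': array([-1.67506430e-03, -6.67842793e+01,  9.84719731e-01, -3.14457929e+01,
       -6.04147674e-02,  4.28659644e-02,  2.25358858e-04]), 'position': array([ 0.25557395, -0.5697848 ,  0.22595721]), 'ee_rot': array([-3.07055929e+00, -6.57184499e-01,  7.64833253e-04]), 'force': array([-0.28619681, -0.09114754, -0.01611245]), 'ft_torque': array([-0.01604099,  0.00582166, -0.06088065]), 'gripper_force': 0.0, 'width': 1.003244156580518}
top [-0.11870888  0.04054139  1.18183785] [ 0.42149401 -0.43768525 -1.50891359] [[498.22744602   0.         322.42139891]
 [  0.         498.22744602 194.3308115 ]
 [  0.           0.           1.        ]] -0.1561802589353995 
side [ 0.25525394 -0.34566514  0.95236989] [ 0.49669069 -0.16491567 -0.63675754] [[392.19217413   0.         317.24425238]
 [  0.         392.19217413 192.16473148]
 [  0.           0.           1.        ]] 0.004127610012807672
```

View pics/top0.png

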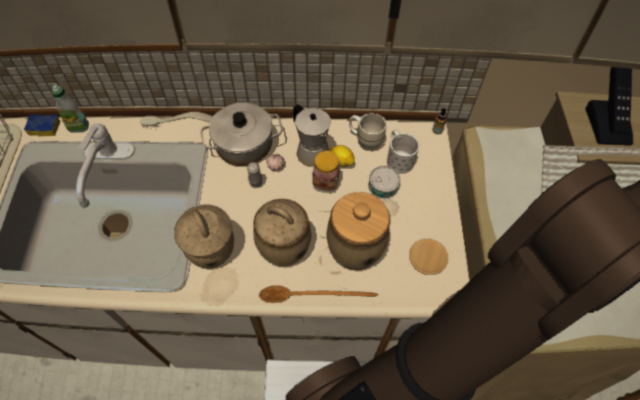

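View pics/side0.png

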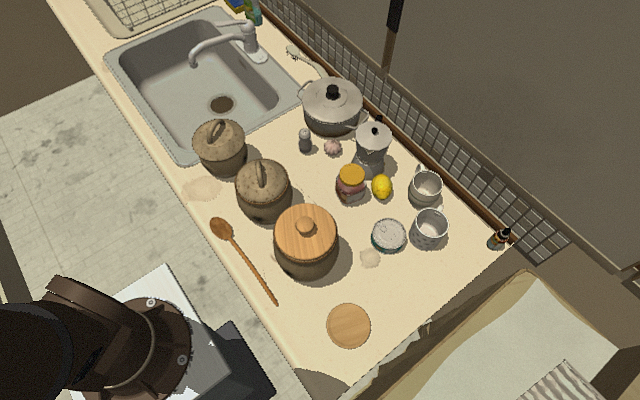

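The row runs left to right in the top image: the large lid on the small canister (204,235), the small lid on the middle one (282,225), the wooden lid on the tall one (361,220) and the bare trivet (429,256). The side image agrees.

```bash
cat >> h.py <<'E'
from scipy.optimize import least_squares
def circ(P,r=None):
    P=P[:, :2];c=P.mean(0)
    if r: 
        s=least_squares(lambda q:np.hypot(*(P-q).T)-r,c,loss='soft_l1',f_scale=.002);return s.x
    s=least_squares(lambda q:np.hypot(*(P-q[:2]).T)-q[2],[*c,.06],loss='soft_l1',f_scale=.002);return s.x
E
python3 - <<'E'
from h import *
np.set_printoptions(precision=4,suppress=True)
T=np.load("top0.npy");S=np.load("side0.npy")
px={"top":[(204,235),(282,225),(361,220),(429,256)],"side":[(220,147),(262,190),(306,238),(348,325)]}
for i,n in enumerate(["small","middle","tall","trivet"]):
    for nm,C in(("top",T),("side",S)):
        u,v=px[nm][i];c=C[v,u];P=C.reshape(-1,3);P=P[np.isfinite(P[:,0])]
        d=np.hypot(*(P[:,:2]-c[:2]).T);Q=P[d<.11];zt=np.percentile(Q[:,2],99.8)
        print(n,nm,"pix",c,"ztop",zt)
        if i==3:
            q=P[(d<.1)&(P[:,2]>.007)&(P[:,2]<.02)];print("  trivet",circ(q,.0515),circ(q),len(q));continue
        q=Q[Q[:,2]>zt-.018];m=q.mean(0);w,V=np.linalg.eigh(np.cov(q[:,:2].T));a=V[:,1]
        print("  handle",(q.min(0)+q.max(0))/2,m,"dir",np.degrees(np.arctan2(a[1],a[0]))%180,np.sqrt(w),len(q))
        H=[.107,.134,.167][i];Rb=[.0675,.0725,.0775][i]
        for z0 in (.35,.5,.65):
            b=Q[abs(Q[:,2]-z0*H)<.006]
            if len(b)>20: print("  belly",z0,circ(b),len(b))
        R=[.071,.0615,.0665][i]
        # rim of lid: dome top-down band
        for lo,hi in ((.0,.012),(.012,.02),(.02,.03)):
            b=Q[(Q[:,2]>H+lo)&(Q[:,2]<H+hi)]
            if len(b)>20: print("  lid band",lo,hi,circ(b),len(b))
E
```

```text
small top pix [0.3966 0.3088 0.1486] ztop 0.1755793301677694
  handle [0.4273 0.3228 0.1685] [0.4226 0.3208 0.1697] dir 31.130510893149477 [0.0042 0.0171] 153
  belly 0.35 [0.4324 0.3253 0.0677] 55
  belly 0.5 [0.4292 0.3237 0.0666] 107
  belly 0.65 [0.431  0.3242 0.0667] 143
  lid band 0.0 0.012 [0.4295 0.3243 0.068 ] 298
  lid band 0.012 0.02 [0.4295 0.324  0.0612] 534
  lid band 0.02 0.03 [0.4288 0.3237 0.0499] 594
small side pix [0.4159 0.28   0.1349] ztop 0.17481958489752517
  handle [0.4296 0.3191 0.167 ] [0.4271 0.3179 0.1685] dir 27.81503823001708 [0.0038 0.0178] 132
  belly 0.35 [0.4305 0.3232 0.0657] 70
  belly 0.5 [0.4305 0.3231 0.067 ] 125
  belly 0.65 [0.4305 0.3226 0.0656] 152
  lid band 0.0 0.012 [0.4302 0.3225 0.0676] 290
  lid band 0.012 0.02 [0.4302 0.3229 0.0603] 381
  lid band 0.02 0.03 [0.4299 0.3209 0.0482] 510
middle top pix [0.4244 0.1276 0.155 ] ztop 0.19422134687023018
  handle [0.4428 0.1333 0.1882] [0.4408 0.1318 0.1878] dir 64.12300027320481 [0.0034 0.0166] 143
  belly 0.35 [0.4452 0.1341 0.0714] 63
  belly 0.5 [0.4441 0.1339 0.0724] 116
  belly 0.65 [0.4
[... 935 characters left out ...]
7
  lid band 0.012 0.02 [ 0.4433 -0.0537  0.0453] 1275
tall side pix [ 0.4316 -0.0714  0.1792] ztop 0.21323895745164503
  handle [ 0.4412 -0.0548  0.2059] [ 0.4399 -0.0569  0.2091] dir 21.48534267315995 [0.01 0.01] 281
  belly 0.35 [ 0.4399 -0.057   0.0719] 37
  belly 0.5 [ 0.4418 -0.0541  0.0771] 108
  belly 0.65 [ 0.4417 -0.0542  0.0756] 127
  lid band 0.0 0.012 [ 0.4408 -0.0572  0.0569] 1191
  lid band 0.012 0.02 [ 0.4427 -0.0511  0.0436] 1369
trivet top pix [ 0.4208 -0.247   0.0044] ztop 0.015361443823597883
  trivet [ 0.4179 -0.2448] [ 0.4186 -0.243   0.0394] 868
trivet side pix [ 0.4189 -0.2446  0.0077] ztop 0.013105668165368145
  trivet [ 0.4203 -0.2437] [ 0.4187 -0.2458  0.0399] 1156
```

```bash
cat >> h.py <<'E'
def plan(x,y,z,yaw=None):
    s=readout.observe();R=cv2.Rodrigues(np.array(s["ee_rot"]))[0]
    cur=np.degrees(np.arctan2(R[1,1],R[0,1]));t=0
    if yaw is not None:
        t=((cur-yaw+90)%180)-90; R=R@cv2.Rodrigues(np.array([0,0,np.radians(t)]))[0]
    d=R.T@(np.array([x,y,z])-s["position"])/.04
    print("t",round(s["clock"],2),"pos",s["position"].round(4),"yawY",cur.round(1),"turn",round(t/4,2),"shift(after turn)",d.round(3),"j",s["joints"].round(2),"w",round(s["width"],3),"gf",round(s["gripper_force"],1),"tilt",R[2,2].round(4))
E
python3 -c "
from h import *
plan(.4385,-.054,.30)"
```

```text
t 0.1 pos [ 0.2557 -0.5698  0.226 ] yawY -65.8 turn 0.0 shift(after turn) [ 9.449 -9.897 -1.836] j [ 1.05  0.44  0.02  1.57 -0.01  1.13 -0.08] w 1.0 gf 0.0 tilt -1.0
```

Run:
```python
from h import *
# side view handle of the small lid + joint estimate of large
C=np.load("side0.npy").reshape(-1,3);T=np.load("top0.npy").reshape(-1,3)
for c,zt in(((.4302,.3235),.175),((.4447,.1333),.194)):
  for P in(C,T):
    P=P[np.isfinite(P[:,0])]
    for h in(.008,.014,.02):
        q=P[(np.hypot(*(P[:,:2]-c).T)<.05)&(P[:,2]>zt-h)]
        w,V=np.linalg.eigh(np.cov(q[:,:2].T));a=V[:,1];print(h,len(q),q.mean(0).round(4),np.degrees(np.arctan2(a[1],a[0]))%180)
```

```text
0.008 85 [0.4293 0.3199 0.1717] 28.93510206484794
0.014 121 [0.4274 0.3183 0.1695] 28.103249902619183
0.02 141 [0.4265 0.3175 0.1677] 27.864922368221755
0.008 108 [0.4258 0.3229 0.1726] 31.870269210524185
0.014 142 [0.4241 0.3218 0.1706] 30.863841538933315
0.02 159 [0.4218 0.3204 0.1692] 30.96945968016928
0.008 83 [0.4437 0.129  0.191 ] 62.10069004341308
0.014 104 [0.4422 0.1259 0.1894] 62.227577406520034
0.02 119 [0.4411 0.1241 0.1878] 62.315978433292436
0.008 93 [0.4419 0.1331 0.191 ] 62.271823153445744
0.014 127 [0.4412 0.1322 0.189 ] 63.988088521205064
0.02 153 [0.4407 0.1316 0.187 ] 64.75217327640055
```

```bash
python3 -m creep '[[0.8,-0.8,-0.3,0,1],[0.8,-0.8,-0.3,0,1],[0.8,-0.8,-0.3,0,1],[0.8,-0.8,-0.3,0,1],[0.8,-0.8,-0.3,0,1],[0.8,-0.85,-0.3,0,1],[0.8,-0.85,0,0,1],[0.8,-0.85,0,0,1],[0.8,-0.85,0,0,1],[0.8,-0.85,0,0,1],[0.8,-0.85,0,0,1],[0.6,-0.8,0,0,1]]' 20; python3 -m creep '[[0,0,0,0,1],[0,0,0,0,1]]'; python3 -c "
from h import *
d=grab('side','s1.png');np.save('s1.npy',cloud(d));plan(.441,-.054,.185)"
```

```text
clock: 1.6
position: [0.437, -0.0533, 0.2986]
ee_rot: [-3.072, -0.659, 0.0]
force: [0.1, -0.6, -0.4]
width: 0.999
gripper_force: 0.0
clock: 1.85
position: [0.4365, -0.0557, 0.2985]
ee_rot: [3.072, 0.657, -0.001]
force: [-0.1, -0.4, 0.5]
width: 1.001
gripper_force: 0.0
t 1.9 pos [ 0.4365 -0.0561  0.2985] yawY -65.9 turn 0.0 shift(after turn) [ 0.128 -0.003  2.837] j [ 0.34  0.1  -0.36  1.86  0.04  1.19 -1.18] w 1.002 gf 0.0 tilt -1.0
```

```bash
python3 -m creep '[[0.1,0,0.5,0,1],[0,0,0.6,0,1],[0,0,0.6,0,1],[0,0,0.5,0,1],[0,0,0.35,0,1],[0,0,0.2,0,1],[0,0,0.05,0,1],[0,0,0,0,1],[0,0,0,0,1]]' 20; python3 -c "
from h import *
d=grab('side','s2.png');plan(.441,-.054,.185)"
```

```text
clock: 3.02
position: [0.4408, -0.0534, 0.1872]
ee_rot: [3.072, 0.657, 0.001]
force: [-0.7, 0.1, -0.6]
width: 1.0
gripper_force: 0.0
t 3.08 pos [ 0.4408 -0.0534  0.1872] yawY -65.8 turn 0.0 shift(after turn) [-0.002  0.016  0.054] j [ 0.32  0.21 -0.37  2.02  0.1   0.92 -1.25] w 0.999 gf 0.0 tilt -1.0
```

View pics/s2.png

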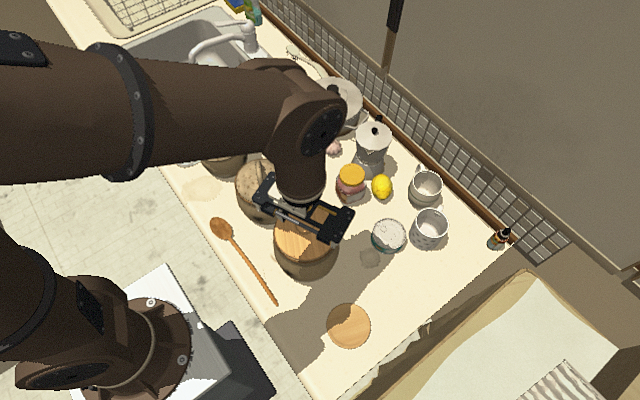

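The gripper stands over the knob at about (305,222), clear of its neighbours. I'll close and lift.

```bash
python3 -m creep '[[0,0,0.05,0,0.4],[0,0,0,0,0.4],[0,0,0,0,0.1],[0,0,0,0,0.1],[0,0,0,0,0.1],[0,0,0,0,0.1],[0,0,0,0,0.1]]' 20;python3 -m creep '[[0,0,-0.1,0,0.1],[0,0,-0.3,0,0.1],[0,0,-0.5,0,0.1],[0,0,-0.5,0,0.1],[0,0,-0.3,0,0.1],[0,0,0,0,0.1]]'; python3 -c "
from h import *
plan(.419,-.2445,.12)"
```

```text
clock: 3.95
position: [0.4405, -0.0534, 0.1847]
ee_rot: [3.072, 0.658, 0.0]
force: [-0.1, 0.9, 0.8]
width: 0.432
gripper_force: 20.0
clock: 4.7
position: [0.441, -0.0534, 0.2536]
ee_rot: [3.071, 0.657, 0.003]
force: [0.3, -0.9, -2.2]
width: 0.427
gripper_force: 20.0
t 4.7 pos [ 0.441  -0.0534  0.2536] yawY -65.8 turn 0.0 shift(after turn) [-2.461  4.131  3.341] j [ 0.33  0.14 -0.37  1.93  0.06  1.08 -1.21] w 0.427 gf 20.0 tilt -1.0
```

```bash
python3 -m creep '[[-0.25,0.4,0,0,0.1],[-0.35,0.6,0,0,0.1],[-0.4,0.7,0,0,0.1],[-0.4,0.7,0,0,0.1],[-0.4,0.7,0,0,0.1],[-0.35,0.6,0,0,0.1],[-0.3,0.43,0.3,0,0.1],[0,0,0.6,0,0.1],[0,0,0.8,0,0.1],[0,0,0.8,0,0.1],[0,0,0.8,0,0.1],[0,0,0.5,0,0.1]]'; python3 -m creep '[[0,0,0.5,0,0.1],[0,0,0.35,0,0.1],[0,0,0.2,0,0.1],[0,0,0,0,0.1],[0,0,0,0,0.1]]'; python3 -c "
from h import *
d=grab('side','s3.png');plan(.419,-.2445,.0385)"
```

```text
clock: 6.2
position: [0.4174, -0.2436, 0.0985]
ee_rot: [-3.07, -0.657, 0.004]
force: [-0.1, 0.2, -1.9]
width: 0.432
gripper_force: 20.0
clock: 6.82
position: [0.4191, -0.2444, 0.0592]
ee_rot: [3.071, 0.657, 0.001]
force: [0.2, -0.8, -1.9]
width: 0.43
gripper_force: 20.0
t 6.88 pos [ 0.4191 -0.2445  0.0593] yawY -65.8 turn 0.0 shift(after turn) [-0.004 -0.001  0.521] j [ 0.56  0.44 -0.19  2.08  0.14  0.63 -0.87] w 0.433 gf 20.0 tilt -1.0
```

View pics/s3.png

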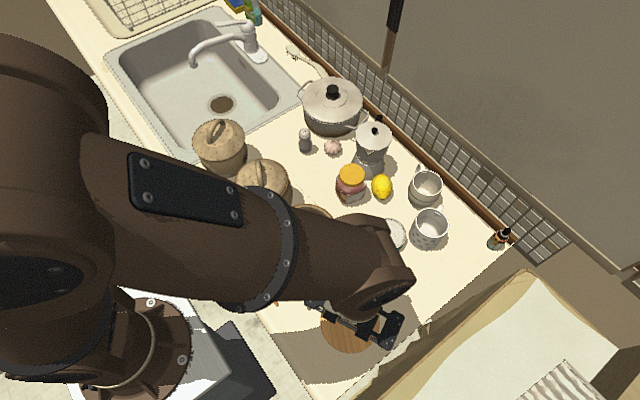

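The wooden lid is held over the trivet at about (345,335). I'll lower it slowly to contact.

```bash
python3 -m creep '[[0,0,0.15,0,0.1],[0,0,0.15,0,0.1],[0,0,0.1,0,0.1],[0,0,0.05,0,0.1],[0,0,0.05,0,0.1],[0,0,0,0,0.1],[0,0,0,0,0.1]]'; python3 -c "
from h import *
plan(.419,-.2445,.0385)"
```

```text
clock: 7.75
position: [0.4187, -0.2443, 0.0388]
ee_rot: [3.072, 0.657, 0.0]
force: [-0.4, -1.4, -1.4]
width: 0.429
gripper_force: 20.0
t 7.75 pos [ 0.4187 -0.2443  0.0388] yawY -65.8 turn 0.0 shift(after turn) [0.004 0.008 0.008] j [ 0.56  0.48 -0.18  2.09  0.15  0.58 -0.88] w 0.429 gf 20.0 tilt -1.0
```

```bash
python3 -m creep '[[0,0,0.03,0,0.1],[0,0,0.03,0,0.1],[0,0,0.03,0,0.1],[0,0,0,0,0.1],[0,0,0,0,0.1]]'; python3 -c "
from h import *
plan(.419,-.2445,.0385)"
```

```text
clock: 8.38
position: [0.4193, -0.2442, 0.0368]
ee_rot: [3.071, 0.658, 0.002]
force: [-6.0, 3.0, 24.5]
width: 0.43
gripper_force: 20.0
t 8.38 pos [ 0.4193 -0.2442  0.0368] yawY -65.8 turn 0.0 shift(after turn) [-0.009  0.004 -0.042] j [ 0.55  0.48 -0.18  2.1   0.15  0.58 -0.88] w 0.43 gf 20.0 tilt -1.0
```

```bash
python3 -m creep '[[0,0,-0.04,0,0.43],[0,0,0,0,0.6],[0,0,0,0,1],[0,0,0,0,1],[0,0,0,0,1],[0,0,-0.3,0,1],[0,0,-0.7,0,1],[0,0,-1,0,1],[0,0,-1,0,1],[0,0,-1,0,1],[0,0,-1,0,1],[0,0,-1,0,1]]'; python3 -c "
from h import *
d=grab('side','s4.png');W=cloud(d).reshape(-1,3)
q=W[(np.hypot(W[:,0]-.419,W[:,1]+.2445)<.1)]
k=q[(q[:,2]>.05)&(q[:,2]<.09)];print('knob',k.mean(0),len(k),k[:,2].max())
plan(.4302,.3235,.27,-60.5);plan(.36,0.04,.27)"
```

```text
clock: 9.88
position: [0.4183, -0.244, 0.279]
ee_rot: [3.071, 0.658, 0.001]
force: [0.4, 0.2, -0.7]
width: 1.002
gripper_force: 0.0
knob [ 0.41794153 -0.24559921  0.06367348] 265 0.06994559067080386
t 9.93 pos [ 0.4205 -0.2448  0.2841] yawY -65.8 turn -1.33 shift(after turn) [  7.206 -12.248   0.304] j [ 0.61  0.17 -0.22  1.8   0.04  1.16 -0.78] w 1.002 gf 0.0 tilt -1.0
t 9.93 pos [ 0.4205 -0.2448  0.2841] yawY -65.8 turn 0.0 shift(after turn) [ 1.534 -7.117  0.317] j [ 0.61  0.17 -0.22  1.8   0.04  1.16 -0.78] w 1.002 gf 0.0 tilt -1.0
```

```bash
python3 -m creep '[[0.1,-0.4,0,-0.33,1],[0.2,-0.8,0,-0.5,1],[0.2,-0.85,0,-0.5,1],[0.2,-0.85,0,0,1],[0.2,-0.85,0,0,1],[0.2,-0.85,0,0,1],[0.2,-0.85,0,0,1],[0.3,-0.8,0,0,1],[0.3,-0.8,0,0,1]]'; python3 -c "
from h import *
plan(.4302,.3235,.26,-60.5)"
```

```text
clock: 11.05
position: [0.3491, 0.0413, 0.2759]
ee_rot: [3.037, 0.802, -0.003]
force: [0.0, 0.2, 0.1]
width: 1.003
gripper_force: 0.0
t 11.05 pos [0.3491 0.0413 0.2759] yawY -60.4 turn 0.02 shift(after turn) [ 5.24  -5.141  0.388] j [ 0.3  -0.04 -0.54  2.05 -0.02  1.13 -1.28] w 1.003 gf 0.0 tilt -1.0
```

```bash
python3 -m creep '[[0.5,-0.5,0,0,1],[0.8,-0.8,0,0,1],[0.8,-0.8,0,0,1],[0.8,-0.8,0,0,1],[0.8,-0.8,0.1,0,1],[0.7,-0.7,0.1,0,1],[0.5,-0.4,0.1,0,1],[0,0,0,0,1],[0,0,0,0,1]]'; python3 -c "
from h import *
plan(.4302,.3235,.148,-60.5)"
```

```text
clock: 12.18
position: [0.4259, 0.3028, 0.2641]
ee_rot: [3.037, 0.801, -0.003]
force: [0.7, 0.2, -0.2]
width: 0.999
gripper_force: 0.0
t 12.18 pos [0.4259 0.3028 0.2641] yawY -60.5 turn 0.01 shift(after turn) [ 0.354 -0.4    2.901] j [-0.15  0.33 -0.73  1.72  0.24  1.19 -2.01] w 0.999 gf 0.0 tilt -1.0
```

```bash
python3 -m creep '[[0.34,-0.38,0.3,0,1],[0,0,0.6,0,1],[0,0,0.6,0,1],[0,0,0.5,0,1],[0,0,0.4,0,1],[0,0,0.3,0,1],[0,0,0.15,0,1],[0,0,0,0,1],[0,0,0,0,1]]'; python3 -c "
from h import *
d=grab('side');c=d['pixels'][60:260,120:360];cv2.imwrite('pics/s5.png',cv2.resize(c,None,fx=3,fy=3,interpolation=2)[:,:]);plan(.4302,.3235,.148,-60.5)"
```

```text
clock: 13.3
position: [0.4317, 0.3237, 0.1512]
ee_rot: [-3.038, -0.799, -0.001]
force: [1.3, -0.4, -0.2]
width: 0.999
gripper_force: 0.0
t 13.35 pos [0.4316 0.3237 0.1512] yawY -60.5 turn -0.0 shift(after turn) [-0.034 -0.014  0.08 ] j [-0.24  0.47 -0.69  1.83  0.36  0.96 -2.13] w 0.996 gf 0.0 tilt -1.0
```

View pics/s5.png

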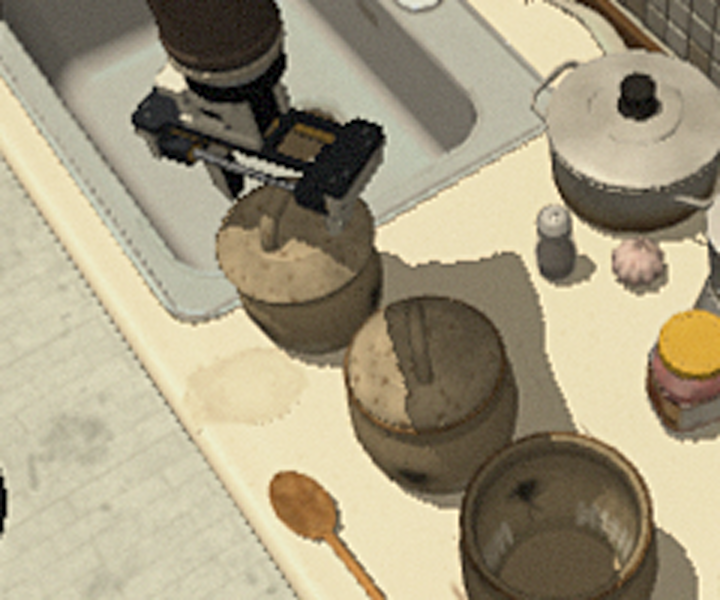

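The fingers straddle the large lid's handle (crop about 270,215), and the tall canister below is open. I'll grip and lift.

```bash
python3 -m creep '[[0,0,0.05,0,0.4],[0,0,0,0,0.4],[0,0,0,0,0.3],[0,0,0,0,0.2],[0,0,0,0,0.0],[0,0,0,0,0],[0,0,0,0,0],[0,0,0,0,0]]' 30;python3 -m creep '[[0,0,-0.1,0,0],[0,0,-0.3,0,0],[0,0,-0.5,0,0],[0,0,-0.7,0,0],[0,0,-0.7,0,0],[0,0,-0.7,0,0],[0,0,-0.5,0,0],[0,0,0,0,0]]'; python3 -c "
from h import *
plan(.37,.15,.27)"
```

```text
clock: 14.35
position: [0.4314, 0.3234, 0.1487]
ee_rot: [-3.038, -0.799, 0.0]
force: [-0.7, 1.2, 0.6]
width: 0.176
gripper_force: 1.0
clock: 15.35
position: [0.4318, 0.3241, 0.2906]
ee_rot: [-3.037, -0.799, -0.005]
force: [0.4, 0.2, -2.0]
width: 0.15
gripper_force: 30.0
t 15.35 pos [0.4318 0.3241 0.2906] yawY -60.5 turn 0.0 shift(after turn) [-3.49   3.028  0.503] j [-0.19  0.34 -0.74  1.64  0.24  1.25 -2.03] w 0.15 gf 30.0 tilt -1.0
```

```bash
python3 -m creep '[[-0.4,0.35,0,0,0],[-0.7,0.6,0,0,0],[-0.7,0.6,0,0,0],[-0.7,0.6,0,0,0],[-0.7,0.6,0,0,0],[-0.4,0.6,0,0,0],[-0.1,0.6,0,0,0],[0,0.6,0,0,0],[0,0.6,0,0,0],[0,0.5,0,0,0],[0,0.3,0,0,0],[0,0,0,0,0]]'; python3 -c "
from h import *
plan(.441,-.054,.25)"
```

```text
clock: 16.85
position: [0.4196, 0.043, 0.2882]
ee_rot: [-3.038, -0.798, 0.001]
force: [-0.0, 0.7, -2.4]
width: 0.147
gripper_force: 30.0
t 16.85 pos [0.4196 0.043  0.2882] yawY -60.6 turn 0.0 shift(after turn) [-0.723  2.375  0.955] j [ 0.32  0.09 -0.59  1.9   0.06  1.17 -1.34] w 0.147 gf 30.0 tilt -1.0
```

```bash
python3 -m creep '[[-0.1,0.35,0,0,0],[-0.15,0.5,0,0,0],[-0.15,0.5,0,0,0],[-0.15,0.5,0.2,0,0],[-0.17,0.52,0.3,0,0],[0,0,0.2,0,0],[0,0,0,0,0],[0,0,0,0,0]]'
python3 - <<'E'
from h import *
np.set_printoptions(precision=4,suppress=True)
d=grab('side','s6.png');W=cloud(d).reshape(-1,3)
q=W[np.hypot(W[:,0]-.441,W[:,1]+.054)<.09]
for a in np.arange(.195,.27,.008):
    b=q[(q[:,2]>a)&(q[:,2]<a+.008)]
    print(a,len(b),circ(b) if len(b)>30 else '')
plan(.441,-.054,.207)
E
```

```text
clock: 17.85
position: [0.4414, -0.0525, 0.2611]
ee_rot: [3.038, 0.802, 0.001]
force: [0.5, 0.1, -1.9]
width: 0.153
gripper_force: 30.0
0.195 0 
0.203 0 
0.21100000000000002 0 
0.21900000000000003 82 [ 0.441  -0.0529  0.0698]
0.22700000000000004 535 [ 0.4408 -0.0535  0.0653]
0.23500000000000004 553 [ 0.441  -0.0531  0.0566]
0.24300000000000005 590 [ 0.4397 -0.0541  0.044 ]
0.25100000000000006 398 [ 0.4414 -0.0515  0.0328]
0.25900000000000006 27 
0.26700000000000007 50 [ 0.4273 -0.0606  0.0159]
t 17.9 pos [ 0.4415 -0.0526  0.2612] yawY -60.4 turn 0.0 shift(after turn) [-0.03   0.024  1.355] j [ 0.44  0.15 -0.5   1.9   0.08  1.11 -1.14] w 0.149 gf 30.0 tilt -1.0
```

View pics/s6.png

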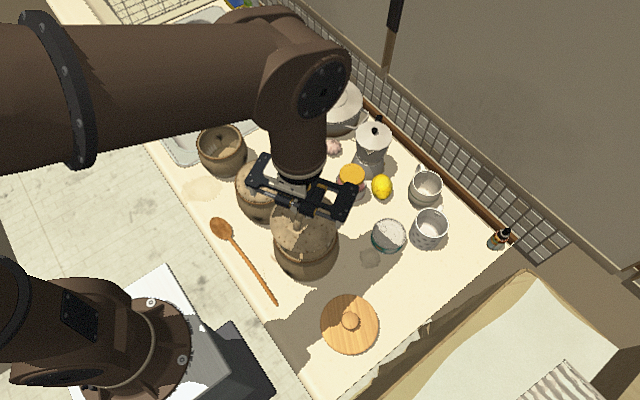

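The large lid (305,240) hangs level over the tall canister, and the wooden lid sits on the trivet (349,323). I'll lower it slowly.

```bash
python3 -m creep '[[0,0.02,0.2,0,0],[0,0,0.3,0,0],[0,0,0.25,0,0],[0,0,0.2,0,0],[0,0,0.1,0,0],[0,0,0.08,0,0],[0,0,0.05,0,0],[0,0,0.05,0,0],[0,0,0,0,0],[0,0,0,0,0]]'; python3 -c "
from h import *
plan(.441,-.054,.207)"
```

```text
clock: 19.15
position: [0.4418, -0.054, 0.2116]
ee_rot: [3.038, 0.799, 0.0]
force: [-0.1, -0.5, -1.8]
width: 0.151
gripper_force: 30.0
t 19.15 pos [ 0.4418 -0.054   0.2116] yawY -60.5 turn 0.0 shift(after turn) [-0.017 -0.011  0.116] j [ 0.43  0.2  -0.5   1.98  0.11  0.99 -1.18] w 0.151 gf 30.0 tilt -1.0
```

```bash
python3 -m creep '[[0,0,0.05,0,0],[0,0,0.04,0,0],[0,0,0.03,0,0],[0,0,0.03,0,0],[0,0,0,0,0],[0,0,0,0,0]]'; python3 -c "
from h import *
plan(.441,-.054,.207)"
```

```text
clock: 19.9
position: [0.442, -0.0539, 0.2064]
ee_rot: [3.038, 0.799, 0.001]
force: [-4.4, 1.0, 9.5]
width: 0.149
gripper_force: 30.0
t 19.9 pos [ 0.442  -0.0539  0.2064] yawY -60.5 turn 0.0 shift(after turn) [-0.024 -0.009 -0.015] j [ 0.43  0.21 -0.5   1.99  0.12  0.98 -1.18] w 0.149 gf 30.0 tilt -1.0
```

```bash
python3 -m creep '[[0,0,-0.03,0,0.2],[0,0,0,0,0.4],[0,0,0,0,0.7],[0,0,0,0,1],[0,0,0,0,1],[0,0,0,0,1],[0,0,-0.2,0,1],[0,0,-0.5,0,1],[0,0,-0.7,0,1],[0,0,-0.7,0,1],[0,0,0,0,1],[0,0,0,0,1]]'
python3 - <<'E'
from h import *
np.set_printoptions(precision=4,suppress=True)
W=cloud(grab('side','s7.png')).reshape(-1,3)
q=W[np.hypot(W[:,0]-.441,W[:,1]+.054)<.09]
for a in (.172,.18,.188,):
    b=q[(q[:,2]>a)&(q[:,2]<a+.008)]
    print(a,len(b),circ(b) if len(b)>30 else '')
b=q[q[:,2]<.25];print('top',np.percentile(b[:,2],99.5))
q=W[np.hypot(W[:,0]-.4447,W[:,1]-.1333)<.09]
for a in (.134,.14,.146,.152):
    b=q[(q[:,2]>a)&(q[:,2]<a+.006)]
    print('small',a,len(b),circ(b) if len(b)>30 else '')
plan(.4447,.1333,.27,-27)
E
```

```text
clock: 21.4
position: [0.4415, -0.0541, 0.2905]
ee_rot: [3.038, 0.799, -0.0]
force: [0.0, -0.3, -0.5]
width: 0.998
gripper_force: 0.0
0.172 574 [ 0.4411 -0.0553  0.066 ]
0.18 585 [ 0.4409 -0.0552  0.0572]
0.188 709 [ 0.44   -0.056   0.0457]
top 0.2328594590865923
small 0.134 127 [0.445  0.1333 0.0617]
small 0.14 196 [0.4461 0.1322 0.0566]
small 0.146 166 [0.4511 0.1332 0.0532]
small 0.152 53 [0.4537 0.1336 0.0496]
t 21.45 pos [ 0.4412 -0.0541  0.2901] yawY -60.5 turn -8.38 shift(after turn) [ 4.213 -2.049  0.503] j [ 0.45  0.13 -0.5   1.85  0.06  1.18 -1.12] w 1.002 gf 0.0 tilt -1.0
```

```bash
python3 -m creep '[[0,0,0,-1,1],[0,0,0,-1,1],[0,0,0,-1,1],[0,0,0,-1,1],[0,0,0,-1,1],[0,0,0,-1,1],[0,0,0,-1,1],[0,0,0,-1,1],[0,0,0,-0.38,1],[0.4,-0.2,0,0,1],[0.7,-0.35,0,0,1],[0.8,-0.4,0,0,1]]'; python3 -m creep '[[0.8,-0.4,0,0,1],[0.7,-0.35,0,0,1],[0.5,-0.25,0.2,0,1],[0.3,-0.1,0.2,0,1],[0,0,0,0,1],[0,0,0,0,1]]'; python3 -c "
from h import *
plan(.4447,.1333,.168,-27)"
```

```text
clock: 22.95
position: [0.4421, 0.0313, 0.2903]
ee_rot: [-2.68, -1.639, 0.001]
force: [-0.1, 0.3, 0.6]
width: 1.002
gripper_force: 0.0
clock: 23.7
position: [0.4449, 0.1322, 0.2747]
ee_rot: [2.679, 1.64, -0.001]
force: [0.1, 0.2, -0.2]
width: 1.0
gripper_force: 0.0
t 23.7 pos [0.4449 0.1322 0.2747] yawY -27.0 turn -0.01 shift(after turn) [ 0.024 -0.016  2.666] j [ 0.19  0.2  -0.7   1.83  0.14  1.16 -1.02] w 1.0 gf 0.0 tilt -1.0
```

```bash
python3 -m creep '[[0,0,0.3,0,1],[0,0,0.5,0,1],[0,0,0.5,0,1],[0,0,0.5,0,1],[0,0,0.4,0,1],[0,0,0.3,0,1],[0,0,0.15,0,1],[0,0,0,0,1],[0,0,0,0,1]]'; python3 -c "
from h import *
d=grab('side');c=d['pixels'][100:300,160:400];cv2.imwrite('pics/s8.png',cv2.resize(c,None,fx=3,fy=3,interpolation=2)[:,:]);plan(.4447,.1333,.168,-27)"
```

```text
clock: 24.82
position: [0.4453, 0.1331, 0.1692]
ee_rot: [2.678, 1.641, 0.001]
force: [0.1, 0.5, 0.4]
width: 1.0
gripper_force: 0.0
t 24.88 pos [0.4453 0.133  0.1692] yawY -27.0 turn -0.0 shift(after turn) [-0.001 -0.016  0.03 ] j [ 0.14  0.32 -0.67  1.98  0.25  0.92 -1.13] w 0.997 gf 0.0 tilt -1.0
```

View pics/s8.png

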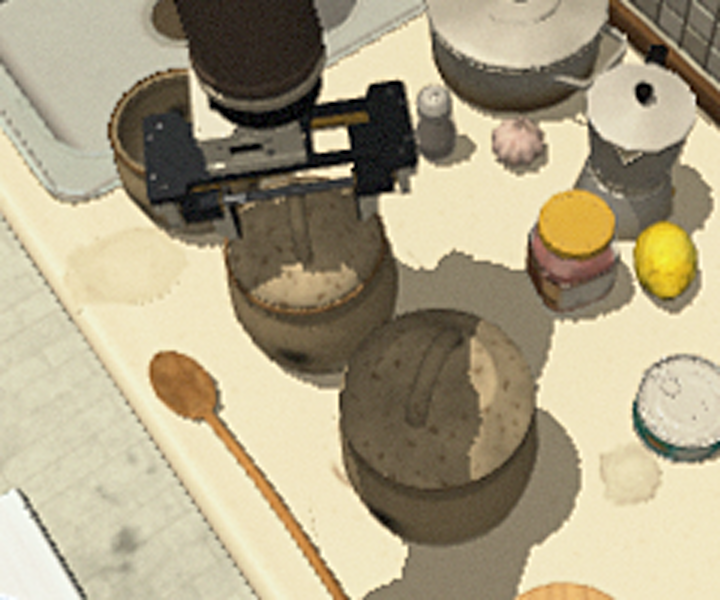

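The fingers straddle the small lid's handle (crop about 298,220), and the large lid sits home on the tall canister (440,400). I'll grip, lift and carry.

```bash
python3 -m creep '[[0,0,0.03,0,0.4],[0,0,0,0,0.4],[0,0,0,0,0.3],[0,0,0,0,0.2],[0,0,0,0,0.0],[0,0,0,0,0],[0,0,0,0,0],[0,0,0,0,0],[0,0,0,0,0],[0,0,0,0,0]]' 30;python3 -m creep '[[0,0,-0.1,0,0],[0,0,-0.3,0,0],[0,0,-0.5,0,0],[0,0,-0.5,0,0],[0,0,-0.3,0,0],[0,0,0,0,0]]'; python3 -c "
from h import *
plan(.4302,.3235,.19)"
```

```text
clock: 26.12
position: [0.4449, 0.1329, 0.1675]
ee_rot: [2.679, 1.642, -0.0]
force: [0.1, -0.8, 0.6]
width: 0.129
gripper_force: 30.0
clock: 26.88
position: [0.4454, 0.133, 0.2364]
ee_rot: [2.678, 1.641, 0.003]
force: [-0.7, -0.2, -2.2]
width: 0.127
gripper_force: 30.0
t 26.88 pos [0.4454 0.133  0.2364] yawY -27.0 turn 0.0 shift(after turn) [ 4.069 -2.503  1.16 ] j [ 0.18  0.24 -0.69  1.89  0.17  1.07 -1.06] w 0.127 gf 30.0 tilt -1.0
```

```bash
python3 -m creep '[[0.3,-0.2,0,0,0],[0.6,-0.37,0,0,0],[0.7,-0.43,0,0,0],[0.7,-0.43,0,0,0],[0.7,-0.43,0.2,0,0],[0.6,-0.37,0.3,0,0],[0.45,-0.27,0.3,0,0],[0,0,0.2,0,0],[0,0,0,0,0],[0,0,0,0,0]]'
python3 - <<'E'
from h import *
np.set_printoptions(precision=4,suppress=True)
W=cloud(grab('side','s9.png')).reshape(-1,3)
q=W[np.hypot(W[:,0]-.4302,W[:,1]-.3235)<.085]
for a in np.arange(.1,.19,.006):
    b=q[(q[:,2]>a)&(q[:,2]<a+.006)]
    print(a.round(3),len(b),circ(b) if len(b)>30 else '')
q=W[np.hypot(W[:,0]-.4447,W[:,1]-.1333)<.09]
b=q[(q[:,2]>.129)&(q[:,2]<.14)];print('mid rim',len(b),circ(b))
plan(.4302,.3235,.143)
E
```

```text
clock: 28.12
position: [0.4296, 0.3219, 0.1956]
ee_rot: [2.679, 1.64, -0.0]
force: [-0.2, 0.0, -2.5]
width: 0.13
gripper_force: 30.0
0.1 91 [0.4299 0.3221 0.0564]
0.106 115 [0.4303 0.3216 0.0586]
0.112 0 
0.118 0 
0.124 0 
0.13 0 
0.136 0 
0.142 0 
0.148 0 
0.154 0 
0.16 63 [0.4302 0.3221 0.0607]
0.166 250 [0.4298 0.3209 0.0574]
0.172 313 [0.4296 0.3211 0.0503]
0.178 336 [0.4296 0.3206 0.0393]
0.184 223 [0.4294 0.3223 0.029 ]
mid rim 535 [0.4447 0.1315 0.0615]
t 28.18 pos [0.4297 0.322  0.1958] yawY -27.1 turn 0.0 shift(after turn) [ 0.038 -0.008  1.321] j [-0.21  0.42 -0.71  1.79  0.31  1.05 -1.51] w 0.128 gf 30.0 tilt -1.0
```

View pics/s9.png

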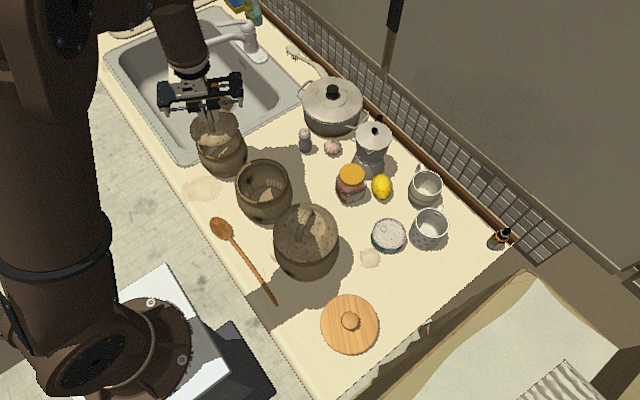

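The small lid is held level above the open small canister (218,135). I'll lower it.

```bash
python3 -m creep '[[0.02,0,0.2,0,0],[0,0,0.3,0,0],[0,0,0.25,0,0],[0,0,0.2,0,0],[0,0,0.1,0,0],[0,0,0.06,0,0],[0,0,0.05,0,0],[0,0,0.05,0,0],[0,0,0,0,0],[0,0,0,0,0]]'; python3 -m creep '[[0,0,0.04,0,0],[0,0,0.04,0,0],[0,0,0.03,0,0],[0,0,0,0,0],[0,0,0,0,0]]';python3 -c "
from h import *
plan(.4302,.3235,.143)"
```

```text
clock: 29.42
position: [0.4298, 0.3234, 0.1472]
ee_rot: [2.679, 1.641, 0.0]
force: [-0.1, -0.0, -1.5]
width: 0.13
gripper_force: 30.0
clock: 30.05
position: [0.4297, 0.3234, 0.1427]
ee_rot: [-2.679, -1.642, -0.0]
force: [-0.6, 0.2, -2.0]
width: 0.127
gripper_force: 30.0
t 30.05 pos [0.4297 0.3234 0.1427] yawY -27.0 turn 0.0 shift(after turn) [ 0.008  0.009 -0.007] j [-0.24  0.48 -0.68  1.85  0.36  0.95 -1.56] w 0.127 gf 30.0 tilt -1.0
```

```bash
python3 -m creep '[[0,0,0.03,0,0],[0,0,0.03,0,0],[0,0,0,0,0],[0,0,0,0,0]]';python3 -c "
from h import *
plan(.4302,.3235,.143)"
```

```text
clock: 30.55
position: [0.4301, 0.3235, 0.1413]
ee_rot: [2.678, 1.641, 0.002]
force: [-1.5, -2.4, 8.4]
width: 0.127
gripper_force: 30.0
t 30.55 pos [0.4301 0.3235 0.1413] yawY -27.0 turn 0.0 shift(after turn) [ 0.001  0.003 -0.043] j [-0.24  0.48 -0.68  1.85  0.37  0.94 -1.56] w 0.127 gf 30.0 tilt -1.0
```

```bash
python3 -m creep '[[0,0,-0.03,0,0.2],[0,0,0,0,0.4],[0,0,0,0,0.7],[0,0,0,0,1],[0,0,0,0,1],[0,0,0,0,1],[0,0,-0.3,0,1],[0,0,-0.7,0,1],[0,0,-0.9,0,1],[0,0,-0.9,0,1],[0,0,-0.7,0,1],[0,0,0,0,1]]'
python3 - <<'E'
from h import *
np.set_printoptions(precision=4,suppress=True)
W=cloud(grab('side','s10.png')).reshape(-1,3)
q=W[np.hypot(W[:,0]-.4302,W[:,1]-.3235)<.085]
for a in np.arange(.106,.13,.006):
    b=q[(q[:,2]>a)&(q[:,2]<a+.006)]
    print(a.round(3),len(b),circ(b) if len(b)>30 else '')
print('top',np.percentile(q[q[:,2]<.2][:,2],99.5))
q=W[np.hypot(W[:,0]-.419,W[:,1]+.2445)<.09]
b=q[(q[:,2]>.05)&(q[:,2]<.09)];print('knob',circ(b[b[:,2]>.06],.02) ,b.mean(0),b.max(0),b.min(0))
b=q[(q[:,2]>.026)&(q[:,2]<.04)];print('disc',b.max(0),b.min(0),(b.max(0)+b.min(0))/2)
plan(.419,-.2445,.28)
plan(.37,0.04,.28)
E
```

```text
clock: 32.05
position: [0.4303, 0.3245, 0.2845]
ee_rot: [-2.678, -1.641, -0.008]
force: [0.1, 0.2, -0.7]
width: 0.999
gripper_force: 0.0
0.106 82 [0.4303 0.323  0.0609]
0.112 231 [0.43   0.3225 0.0574]
0.118 318 [0.43   0.3233 0.0503]
0.124 348 [0.429  0.322  0.0387]
0.13 286 [0.4274 0.3219 0.0267]
top 0.16661498241314662
knob [ 0.4277 -0.2364] [ 0.4178 -0.2455  0.0635] [ 0.4377 -0.2244  0.0695] [ 0.4    -0.2642  0.0539]
disc [ 0.4854 -0.1788  0.0391] [ 0.3533 -0.3103  0.0263] [ 0.4193 -0.2445  0.0327]
t 32.1 pos [0.4299 0.3238 0.2829] yawY -27.0 turn 0.0 shift(after turn) [-12.783   6.205   0.052] j [-0.19  0.34 -0.74  1.66  0.24  1.23 -1.45] w 1.0 gf 0.0 tilt -1.0
t 32.1 pos [0.4299 0.3238 0.2829] yawY -27.0 turn 0.0 shift(after turn) [-7.002  1.885  0.059] j [-0.19  0.34 -0.74  1.66  0.24  1.23 -1.45] w 1.0 gf 0.0 tilt -1.0
```

```bash
python3 -m creep '[[-0.4,0.1,0,0,1],[-0.8,0.2,0,0,1],[-0.8,0.2,0,0,1],[-0.8,0.2,0,0,1],[-0.8,0.2,0,0,1],[-0.8,0.2,0,0,1],[-0.8,0.2,0,0,1],[-0.8,0.25,0,0,1],[-0.8,0.4,0,0,1],[-0.8,0.6,0,0,1],[-0.8,0.6,0,0,1],[-0.8,0.6,0,0,1]]'; python3 -m creep '[[-0.8,0.6,0,0,1],[-0.8,0.6,0,0,1],[-0.8,0.6,0,0,1],[-0.7,0.5,0,0,1],[-0.4,0.3,0,0,1],[0,0,0,0,1],[0,0,0,0,1]]';python3 -c "
from h import *
plan(.419,-.2445,.0385)"
```

```text
clock: 33.6
position: [0.3949, -0.0745, 0.2807]
ee_rot: [-2.679, -1.64, 0.002]
force: [0.4, 0.7, -1.1]
width: 1.002
gripper_force: 0.0
clock: 34.48
position: [0.4252, -0.2432, 0.2813]
ee_rot: [-2.677, -1.643, -0.0]
force: [-0.3, 0.4, 0.0]
width: 1.002
gripper_force: 0.0
t 34.48 pos [ 0.4252 -0.2432  0.2813] yawY -26.9 turn 0.0 shift(after turn) [-0.102 -0.118  6.071] j [ 0.68  0.19 -0.31  1.79  0.06  1.17 -0.13] w 1.002 gf 0.0 tilt -1.0
```

```bash
python3 -m creep '[[-0.1,-0.12,0.5,0,1],[0,0,0.8,0,1],[0,0,0.8,0,1],[0,0,0.8,0,1],[0,0,0.8,0,1],[0,0,0.8,0,1],[0,0,0.6,0,1],[0,0,0.4,0,1],[0,0,0.3,0,1],[0,0,0.15,0,1],[0,0,0,0,1],[0,0,0,0,1]]';python3 -c "
from h import *
plan(.4193,-.2445,.0385)"
```

```text
clock: 35.98
position: [0.4197, -0.2461, 0.0441]
ee_rot: [2.678, 1.641, 0.001]
force: [-0.1, 0.3, -0.4]
width: 0.998
gripper_force: 0.0
t 35.98 pos [ 0.4197 -0.2461  0.0441] yawY -27.0 turn 0.0 shift(after turn) [ 0.031 -0.028  0.139] j [ 0.62  0.48 -0.26  2.08  0.21  0.61 -0.25] w 0.998 gf 0.0 tilt -1.0
```

```bash
python3 -m creep '[[0.03,-0.03,0.1,0,1],[0,0,0.03,0,0.6],[0,0,0,0,0.5],[0,0,0,0,0.1],[0,0,0,0,0.1],[0,0,0,0,0.1],[0,0,0,0,0.1],[0,0,0,0,0.1],[0,0,0,0,0.1]]' 20;python3 -m creep '[[0,0,-0.1,0,0.1],[0,0,-0.3,0,0.1],[0,0,-0.7,0,0.1],[0,0,-0.9,0,0.1],[0,0,-0.9,0,0.1],[0,0,-0.9,0,0.1],[0,0,-0.9,0,0.1],[0,0,-0.9,0,0.1],[0,0,-0.5,0,0.1],[0,0,0,0,0.1]]'; python3 -c "
from h import *
plan(.37,0.04,.275);plan(.4447,.1333,.275)"
```

```text
clock: 37.1
position: [0.4189, -0.2445, 0.0384]
ee_rot: [2.679, 1.641, 0.0]
force: [0.4, -0.8, -0.2]
width: 0.427
gripper_force: 20.0
clock: 38.35
position: [0.4194, -0.2445, 0.2842]
ee_rot: [2.676, 1.64, 0.003]
force: [-1.1, -0.9, -1.8]
width: 0.431
gripper_force: 20.0
t 38.35 pos [ 0.4194 -0.2445  0.2842] yawY -27.0 turn 0.0 shift(after turn) [ 5.777 -4.329  0.214] j [ 0.69  0.18 -0.32  1.8   0.06  1.17 -0.12] w 0.431 gf 20.0 tilt -1.0
t 38.35 pos [ 0.4194 -0.2445  0.2842] yawY -27.0 turn 0.0 shift(after turn) [ 8.703 -3.723  0.216] j [ 0.69  0.18 -0.32  1.8   0.06  1.17 -0.12] w 0.431 gf 20.0 tilt -1.0
```

```bash
python3 -m creep '[[0.4,-0.3,-0.2,0,0.1],[0.7,-0.53,-0.2,0,0.1],[0.8,-0.6,0,0,0.1],[0.8,-0.6,0,0,0.1],[0.8,-0.6,0,0,0.1],[0.8,-0.6,0,0,0.1],[0.8,-0.6,0,0,0.1],[0.7,-0.5,0,0,0.1],[0.7,0.1,0,0,0.1],[0.8,0.2,0,0,0.1],[0.7,0.15,0,0,0.1],[0.5,0.1,0,0,0.1]]';python3 -m creep '[[0.2,0.05,0.2,0,0.1],[0,0,0.5,0,0.1],[0,0,0.6,0,0.1],[0,0,0.6,0,0.1],[0,0,0.3,0,0.1],[0,0,0,0,0.1],[0,0,0,0,0.1]]'
python3 - <<'E'
from h import *
np.set_printoptions(precision=4,suppress=True)
W=cloud(grab('side','s11.png')).reshape(-1,3)
q=W[np.hypot(W[:,0]-.4447,W[:,1]-.1333)<.085]
for a in np.arange(.129,.24,.008):
    b=q[(q[:,2]>a)&(q[:,2]<a+.008)]
    print(a.round(3),len(b),circ(b) if len(b)>30 else '',(b.min(0)+b.max(0))[:2]/2 if len(b) else '')
plan(.4447,.1333,.1515)
E
```

```text
clock: 39.85
position: [0.4376, 0.1289, 0.2976]
ee_rot: [-2.676, -1.643, 0.003]
force: [-0.3, 0.4, -1.8]
width: 0.431
gripper_force: 20.0
clock: 40.72
position: [0.4441, 0.1336, 0.211]
ee_rot: [2.678, 1.641, 0.001]
force: [-0.8, 0.0, -1.0]
width: 0.432
gripper_force: 20.0
0.129 270 [0.4451 0.1324 0.0623] [0.4445 0.1124]
0.137 0  
0.145 0  
0.153 0  
0.161 0  
0.169 0  
0.177 0  
0.185 1  [0.38   0.1237]
0.193 94 [0.4446 0.1336 0.0659] [0.4395 0.1156]
0.201 1348 [0.4445 0.1337 0.0495] [0.4444 0.1276]
0.209 37 [0.4253 0.1085 0.0245] [0.4292 0.119 ]
0.217 32 [0.6549 0.5356 0.4661] [0.4391 0.1235]
0.225 85 [0.4752 0.1948 0.0845] [0.4391 0.1276]
0.233 180 [0.4415 0.1292 0.0128] [0.4393 0.1262]
t 40.77 pos [0.4443 0.1336 0.2111] yawY -27.0 turn 0.0 shift(after turn) [-0.004  0.012  1.491] j [ 0.17  0.27 -0.69  1.93  0.2   1.01 -1.08] w 0.432 gf 20.0 tilt -1.0
```

View pics/s11.png

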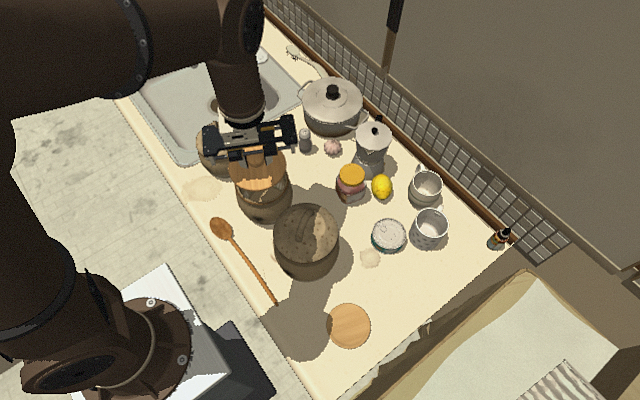

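The wooden lid is level and centred to within about 1 mm over the middle canister (260,170). I'll lower it.

```bash
python3 -m creep '[[0,0,0.2,0,0.1],[0,0,0.3,0,0.1],[0,0,0.3,0,0.1],[0,0,0.2,0,0.1],[0,0,0.1,0,0.1],[0,0,0.08,0,0.1],[0,0,0.05,0,0.1],[0,0,0.05,0,0.1],[0,0,0,0,0.1]]';python3 -m creep '[[0,0,0.05,0,0.1],[0,0,0.05,0,0.1],[0,0,0.04,0,0.1],[0,0,0.04,0,0.1],[0,0,0,0,0.1],[0,0,0,0,0.1]]';python3 -c "
from h import *
plan(.4447,.1333,.1515)"
```

```text
clock: 41.9
position: [0.4438, 0.1334, 0.1591]
ee_rot: [2.679, 1.641, -0.0]
force: [0.5, 0.5, -2.2]
width: 0.429
gripper_force: 20.0
clock: 42.65
position: [0.4439, 0.1334, 0.1519]
ee_rot: [2.679, 1.642, -0.0]
force: [0.1, -0.4, -2.0]
width: 0.431
gripper_force: 20.0
t 42.65 pos [0.4439 0.1334 0.1519] yawY -27.0 turn 0.0 shift(after turn) [0.008 0.02  0.01 ] j [ 0.13  0.34 -0.66  2.01  0.27  0.88 -1.15] w 0.431 gf 20.0 tilt -1.0
```

```bash
python3 -m creep '[[0,0,0.03,0,0.1],[0,0,0.03,0,0.1],[0,0,0,0,0.1],[0,0,0,0,0.1]]';python3 -c "
from h import *
plan(.4447,.1333,.1515)"
```

```text
clock: 43.15
position: [0.4441, 0.1336, 0.1511]
ee_rot: [2.678, 1.641, 0.001]
force: [-7.2, -3.2, 21.9]
width: 0.431
gripper_force: 20.0
t 43.15 pos [0.4441 0.1336 0.1511] yawY -27.0 turn 0.0 shift(after turn) [ 0.001  0.017 -0.01 ] j [ 0.13  0.34 -0.66  2.01  0.27  0.88 -1.15] w 0.431 gf 20.0 tilt -1.0
```

Seated on contact. I'll release, back off and check.

```bash
python3 -m creep '[[0,0,-0.05,0,0.43],[0,0,0,0,0.6],[0,0,0,0,0.8],[0,0,0,0,1],[0,0,0,0,1],[0,0,0,0,1],[0,0,-0.3,0,1],[0,0,-0.7,0,1],[0,0,-0.9,0,1],[0,0,-0.9,0,1],[0,0,-0.7,0,1],[0,0,0,0,1]]'; python3 -m creep '[[-0.4,-0.3,0,0,1],[-0.4,-0.6,0,0,1],[-0.4,-0.6,0,0,1],[-0.2,-0.3,0,0,1],[0,0,0,0,1],[0,0,0,0,1],[0,0,0,0,1]]'
python3 - <<'E'
from h import *
np.set_printoptions(precision=4,suppress=True)
W=cloud(grab('side','s12.png')).reshape(-1,3)
for n,c,zs,zc in(('small',(.4302,.3235),(.108,.114,.12),.18),('mid',(.4447,.1333),(.134,.142,),.19),('tall',(.441,-.054),(.17,.178,.186),.245)):
    q=W[(np.hypot(W[:,0]-c[0],W[:,1]-c[1])<.085)&(W[:,2]<zc)]
    print(n,'top',np.percentile(q[:,2],99.7))
    for a in zs:
        b=q[(q[:,2]>a)&(q[:,2]<a+.006)]
        if len(b)>30:print(a,len(b),circ(b))
    if n=='mid':
        b=q[(q[:,2]>.142)&(q[:,2]<.156)];A=np.c_[b[:,:2]-c,np.ones(len(b))];print('plane',np.linalg.lstsq(A,b[:,2],rcond=None)[0])
plan(.4,0,.3)
E
```

```text
clock: 44.65
position: [0.4449, 0.1342, 0.2943]
ee_rot: [2.677, 1.641, 0.007]
force: [-0.0, -0.1, -0.1]
width: 0.998
gripper_force: 0.0
clock: 45.52
position: [0.355, 0.1163, 0.2914]
ee_rot: [-2.678, -1.641, -0.0]
force: [1.0, 0.1, 0.7]
width: 0.999
gripper_force: 0.0
small top 0.15299694909553016
0.114 76 [0.4299 0.3241 0.055 ]
0.12 74 [0.4288 0.3236 0.0484]
mid top 0.18024537461633489
0.134 59 [0.4443 0.1333 0.0662]
0.142 1508 [0.4444 0.1321 0.0497]
plane [0.0003 0.0016 0.1461]
tall top 0.2333800316157068
0.17 332 [ 0.4411 -0.0551  0.0685]
0.178 509 [ 0.4413 -0.0553  0.0609]
0.186 425 [ 0.4414 -0.0552  0.0514]
t 45.58 pos [0.3548 0.1163 0.2914] yawY -27.0 turn 0.0 shift(after turn) [-2.078  2.326 -0.217] j [ 0.28  0.   -0.72  1.97  0.    1.17 -0.91] w 1.001 gf 0.0 tilt -1.0
```

View pics/s12.png

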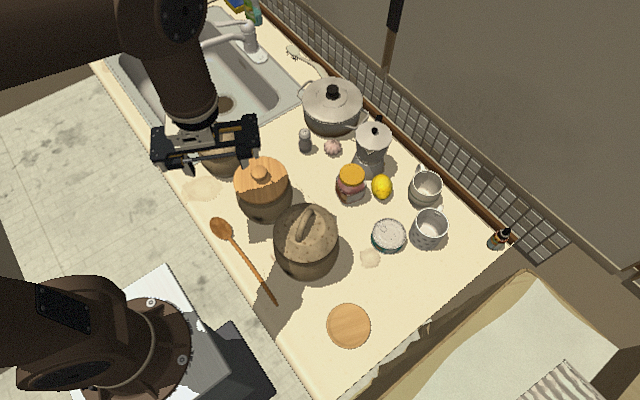

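The wooden lid sits level on the middle canister (262,178), the large lid is home on the tall one (305,238), and the bystanders haven't moved. The gripper hides the small lid here, but I measured it in place after release.

```bash
python3 -c "
from cell import sign_off
print(sign_off())"
```

```text
the job is handed in; nothing more can be done
None
```

All three lids are back on their own canisters, measured level, centred and seated after release; the job was handed in at about 46 s of the 131 s allowed, with no verdict returned.

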